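# Unlock the slotting jig and feed it three clicks

### The job

Free the slotting jig for the next saw cut: pull the black keeper clip straight up off its rail against its sprung catch and put it in the wooden tray. Then draw the jig's ratchet lever anticlockwise (seen from above) exactly three clicks from where it rests, no fourth click, and finish while still holding the lever, keeping it there for the saw. Leave the other things on the bench where they are.

Things in the scene. Friction and masses are not known exactly. Their poses are not given: they have to be found in the camera images.
- jig: Slotting jig fixed to the bench, plywood base 300 x 300 x 18 mm. Origin on the bench right below the lever's pivot (base middle is 15 mm to +x); z up. Lever on the -x side, fingerboard blank and saw guide (to 80 mm high) on the +x side; each click feeds the blank 2 mm. The keeper's rail: steel tongue, top 50 mm high, 85 mm from the pivot along (-0.980, -0.198) of jig x, y.
- lever (a joint): Lever angle in rad, grows anticlockwise from above. At 0 the arm points 30 deg clockwise of the jig's -x (to -x, +y); at 0.524 along -x. One click = 0.2094; it starts resting at 0, 1 or 2 clicks (within 0.02). One-way pawl: let go, it falls back only to the last click made. Past the third click it may be held anywhere before the fourth: about 0.70 from the start is safe. End stop at 1.21.
- knob (a point): Middle of the upright wooden knob on the lever's end: cylinder 22 mm across, 51 mm tall, from 67 to 118 mm above the bench, 150 mm from the pivot. The steel arm below it is 16 mm wide, 55 to 67 mm above the bench. A spring pulls the knob back with about 2 N; 4 to 9 N at the knob take the pawl over a tooth. The keeper on its rail stops the arm at about 0.5 rad.
- pivot (a point): Point on the lever's vertical pivot axis, 61 mm above the bench. A ratchet wheel 125 mm across surrounds it; the pawl stand (73 mm high) is on its +x side.
- tray: Open wooden tray, fixed, 130 (x) x 120 (y) x 32 mm high outside, walls and floor about 6 mm; origin: centre of its underside. Stands left or right of the jig.
- keeper_grip (a point): Middle of the keeper clip's upright black tab, 28 (x, along the rail, radial to the pivot) x 14 (y) mm; on the rail this point is 98 mm above the bench, 20 mm below the tab's top; fingertips closed here pass above the lever arm. Legs below straddle the rail and end 76 mm below this point. Two sprung catches: 10 to 17 N to lift the first 5 mm; legs leave the rail after 28 mm.
- keeper: The same black clip, 60 g or so; origin 48 mm below the grip point, where it sits on the rail's top; z up, x along the rail.
- glue: White glue bottle, 54 mm across, 150 mm high, loose bystander; origin: centre of the underside.
- mug: White mug, 80 mm across, 90 mm high, loose bystander; origin: centre of the underside.
- offcut: Loose wood offcut 130 x 55 x 40 mm, bystander; origin: centre of the underside.
- bitblock: Fixed wooden block 100 x 70 x 35 mm with steel bits standing to 57 mm, bystander on the other side of the jig from the tray; origin: centre of the underside.
Things that resemble listed ones, but are neither listed nor needed, are in the scene too. Of the things like the keeper, leave any that is turquoise; of the rest the smaller one is meant. Leave any blue look-alike of the tray alone.

How it is judged:
On the way, in this order (a step that is already met when the one before it is completed fails the run):
1. the keeper is lifted clear of the rail (z of keeper in the frame of jig above 0.085 m), for 0.1 s.
2. the keeper lies in the tray, let go (x of keeper_grip in the frame of tray between -0.06 and 0.06 m and y of keeper_grip in the frame of tray between -0.055 and 0.055 m and z of keeper_grip in the frame of tray below 0.09 m and linear speed of keeper below 0.05 m/s and contact force between the fingers and keeper below 0.1 N), for 0.2 s.
At the end, for the whole second after the job is handed in: The keeper rests in the tray, let go; the lever stands past the third click from its start and short of the fourth (2.88 to 3.85 clicks, i.e. the knob 89 to 118 mm in a straight line from where it started), still, and the fingers hold it with more than 1 N (all of step 2 and distance of knob from where it was at the start of the episode between 0.0891 and 0.1177 m and velocity of joint lever between -0.05 and 0.05 rad/s and contact force between the fingers and lever above 1 N); the arm keeps its last pose, push and grip.
It fails at once if a bystander (glue bottle, mug, offcut) is shoved by more than 30 mm or toppled (distance of any of glue, mug, offcut from where it was at the start of the episode above 0.03 m or angle between any of glue, mug's own z axis and vertical above 0.5 rad).
It also fails if it takes over 51 s, if anything falls off the work surface, if the arm or the gripper's body presses on something with over 40 N, if the wrist force passes 120 N, or if a joint passes its speed limit or range.

### The arm

A 7-joint arm with a two-finger parallel gripper is mounted at the origin on the work surface. World frame = base frame: x ahead of the robot, y to its left, z up, the work surface at z = 0. Lengths are in m, angles in rad, forces in N, time in s.
With the tool pointing down it reaches from about 0.425 to 0.925 m from the base axis. Payload 6.8 kg.
Tool frame: the origin (TCP) lies midway between the tips of the shut fingers; the grasp point (between the pads) lies r.tcp_to_grasp behind it (r.tcp_to_grasp is the distance from the TCP to the grasp point, in m); x points along the fingers, y is the direction in which the jaws open and shut, and the axes are right-handed (so a half turn about x gives the same grasp; the last joint's range is limited). The gripper opens to 85 mm and grips with 20 to 120 N. Pads are 22 mm wide; open, the fingers measure 114 mm over their backs; the gripper's body (76 mm by 85 mm) begins 54 mm behind the grasp point. The pads swing forward as they close: fully open they stand 13 mm farther back than shut.
Start: joints at [1.054, 0.477, 0.022, 1.555, -0.011, 1.109, -0.083], TCP at [0.268, -0.619, 0.231] pointing down, gripper open.
Joint ranges: [-2.96, 2.96], [-0.34, 2.1], [-1.41, 1.46], [0.24, 2.44], [-1.37, 4.51], [0.17, 1.92], [-2.96, 2.96]. Speed limits (rad/s): [2.39, 2.39, 3.14, 3.14, 3.14, 3.14, 3.14].

### API

Orientations are given as a rotation vector (axis times angle).
In Python, from bench import r, grab_frame, search_frame, cut_out, pinpoint gives the robot as it stands. The module is installed in compiled form; this text tells all that it offers.
- The arm moves only by the tool apply_moves, never from a script. Its argument "commands" is a list of rows, each a list of 7 numbers: the finger opening in mm, from 0 to 85.4, then the shift along the tool's x, y, z in mm, then the turn, a rotation vector about the tool's x, y, z in rad. A call has 1 to 20 rows; each row is the pose to reach, as a shift and turn from the pose commanded when the call began, along the tool's axes at that moment; what a row does not reach only later rows make up. A row lasts 1/10 s, in which the tool goes at most 50 mm and 8.59 degrees, less where a joint would pass 70% of its speed; a pose out of reach is approached as far as the arm can. A call with a gripper value outside its range is refused whole. The fingers move at their own pace and stop on an object; "force" is the grip in N (left out, the last holds). Time passes only in rows, so rows that repeat a pose let the fingers close. It gives the time, the measured TCP pose, the force and the opening at its end, in the units of the state.
- r.get_obs(): the state, without advancing time (a new reading comes with each control period).
- grab_frame(name): name is "scene" or "top"; returns a dict with "pixels" (420x560x3 uint8, red, green, blue), "mtx" (3x3 intrinsics, pixels), "distortion" ([k1, k2, p1, p2, k3] as OpenCV has them; the pictures are not rectified), "position" and "rotation" of the camera in the world. Camera axes: x right, y down, z forward; pixel columns grow to the right and rows downward; lengths in m; the calibration is good to about 2 mm. A picture is of the moment at which its call begins. There is no depth.
- r.hand_in(): hands the job in, once; it reports no verdict.
Trained networks look in the newest picture that a camera, given by its name, has taken for a name from the list of things; names that differ only in an ending like _2 or _b are one class to them, and where a whole thing is asked for, a point or a joint stands for the part that bears it (a point fixed in the world has none). Each returns a list of dicts, best first, with "confidence" (0 to 1); they miss things now and then, are a little off and sometimes report something else, mostly with a low value. They report only what shows in the picture. A call takes as long as a camera call. They do not tell look-alikes from the thing itself.
- search_frame(label, camera): "point" ([column, row] as shares, 0 to 1, of the picture: columns of its width, rows of its height, amid what is visible of it).
- cut_out(label, camera): "pixels" (420x560 bool, what is visible of it) and "point" ([column, row] as shares, 0 to 1, of the picture: columns of its width, rows of its height, amid what is visible of it).
- pinpoint(label, camera): "point" ([column, row] as shares, 0 to 1, of the picture: columns of its width, rows of its height: a listed point, or the origin of a listed thing).
The state is a dict: "clock": time; "joints": joint angles; "qvel": joint speeds; "tau": joint torques, N m; "tcp_pos": TCP position; "orientation": TCP orientation; "contact_force": force on the tool from outside, world axes, zero at the start; "moment": the same for the moment, N m; "grip_width": finger opening in m.
Only numpy, scipy, OpenCV 4.12 (cv2) and the standard library are available. Lean on these libraries where they do the work, as an engineer would, in place of code of your own. Each camera call takes 0.05 s, during which the arm holds its last target.

## Working session

There is one attempt and no reset: what is moved stays moved. The work goes in short steps, Python scripts to look and compute and a tool call to move; the robot and the scene stay as the last step left them, time stands still between calls to the robot, and variables do not carry over. Pictures are saved under pics/ and viewed, and the job is handed in when it is done.

Besides the shell and the picture viewer there is one more tool, called after "Emit:" by a JSON object that holds its "fn" and its "kwargs", one argument or row to a line. apply_moves: Moves the arm, as the interface text tells. Its arguments: {"type":"object","properties":{"commands":{"type":"array"},"force":{"type":"number"}},"required":["commands"]}

```bash
mkdir -p pics
cat > h.py <<'E'
import numpy as np, cv2
from bench import r, grab_frame, search_frame, cut_out, pinpoint
def ray(f,px):
    K=np.array(f["mtx"],float);d=np.array(f["distortion"],float)
    u=cv2.undistortPoints(np.array([[px]],float),K,d)[0,0]
    R=np.array(f["rotation"],float)
    if R.shape!=(3,3): R=cv2.Rodrigues(R)[0]
    v=R@np.array([u[0],u[1],1.0]); return np.array(f["position"],float),v/np.linalg.norm(v)
def onz(f,px,z):
    p,v=ray(f,px); return p+v*(z-p[2])/v[2]
def tri(f1,p1,f2,p2):
    a,u=ray(f1,p1);b,v=ray(f2,p2)
    t=np.linalg.lstsq(np.c_[u,-v],b-a,rcond=None)[0]
    A=a+u*t[0];B=b+v*t[1]; return (A+B)/2,np.linalg.norm(A-B)
def proj(f,P):
    R=np.array(f["rotation"],float)
    if R.shape!=(3,3): R=cv2.Rodrigues(R)[0]
    rv=cv2.Rodrigues(R.T)[0]; t=-R.T@np.array(f["position"],float)
    return cv2.projectPoints(np.array(P,float).reshape(-1,1,3),rv,t,np.array(f["mtx"],float),np.array(f["distortion"],float))[0][:,0]
E
python3 - <<'E'
from h import *
np.set_printoptions(precision=4,suppress=True)
o=r.get_obs(); print(o, r.tcp_to_grasp)
for c in ("scene","top"):
    f=grab_frame(c); np.save(f"pics/{c}0.npy",f,allow_pickle=True)
    cv2.imwrite(f"pics/{c}0.png",cv2.resize(f["pixels"][:,:,::-1],(800,600),interpolation=cv2.INTER_CUBIC))
    print(c,f["position"],f["rotation"],f["mtx"])
    for l in ("jig","knob","pivot","tray","keeper_grip","keeper","glue","mug","offcut","bitblock"):
        print(l,[(round(x["confidence"],2),np.round(np.array(x["point"])*[560,420],1).tolist()) for x in pinpoint(l,c)])
print(r.get_obs()["clock"])
E
```

```text
{'clock': 0.0, 'joints': array([ 1.0539,  0.4778,  0.0223,  1.5564, -0.0115,  1.1093, -0.0831]), 'qvel': array([ 0.0002,  0.001 ,  0.0003,  0.    ,  0.0009,  0.001 , -0.0009]), 'tau': array([  0.0003, -59.6444,   1.6081, -28.1191,   0.0124,   0.0092,
         0.    ]), 'tcp_pos': array([ 0.2681, -0.6189,  0.2303]), 'orientation': array([ 1.9966,  0.4157, -1.9976]), 'contact_force': array([-0.3334, -0.1866,  0.2508]), 'moment': array([-0.0188, -0.0184,  0.0175]), 'grip_width': 0.0850777121388368} 0.0187
scene [1.0315 0.5786 0.9666] [-0.984  -2.5231  0.9874] [[507.0357   0.     286.4127]
 [  0.     507.0357 208.7107]
 [  0.       0.       1.    ]]
jig [(0.74, [247.1, 294.0])]
knob [(0.91, [303.7, 243.4])]
pivot [(0.96, [239.7, 281.2]), (0.44, [260.8, 239.0])]
tray [(0.86, [397.1, 329.5]), (0.77, [450.6, 279.3])]
keeper_grip [(0.9, [273.6, 188.4]), (0.85, [312.8, 210.4]), (0.69, [222.3, 166.3]), (0.59, [259.3, 242.2]), (0.39, [265.6, 256.9])]
keeper [(0.89, [278.7, 204.3]), (0.75, [265.0, 254.8]), (0.64, [316.2, 230.5])]
glue [(0.96, [360.7, 376.2])]
mug [(0.56, [164.4, 196.2])]
offcut [(0.61, [231.4, 135.5])]
bitblock [(0.78, [225.1, 165.0]), (0.34, [234.3, 133.3])]
top [ 0.4604 -0.0363  1.0663] [-2.1958  2.1745 -0.0486] [[420.9589   0.     278.3714]
 [  0.     420.9589 211.2061]
 [  0.       0.       1.    ]]
jig [(0.71, [246.4, 145.4]), (0.49, [399.1, 237.1])]
knob [(0.91, [237.3, 200.1])]
pivot [(0.87, [251.1, 141.8])]
tray [(0.72, [141.2, 219.4]), (0.58, [134.5, 166.7]), (0.56, [140.1, 295.0])]
keeper_grip [(0.64, [309.8, 237.0]), (0.54, [245.8, 236.2]), (0.49, [256.9, 174.0])]
keeper [(0.65, [261.6, 175.2]), (0.58, [249.3, 239.9]), (0.58, [304.4, 240.6])]
glue [(0.73, [131.1, 167.2])]
mug [(0.73, [401.6, 165.6])]
offcut [(0.75, [431.2, 280.4]), (0.66, [256.8, 175.5])]
bitblock [(0.68, [403.2, 237.4])]
1.1
```

View pics/scene0.png

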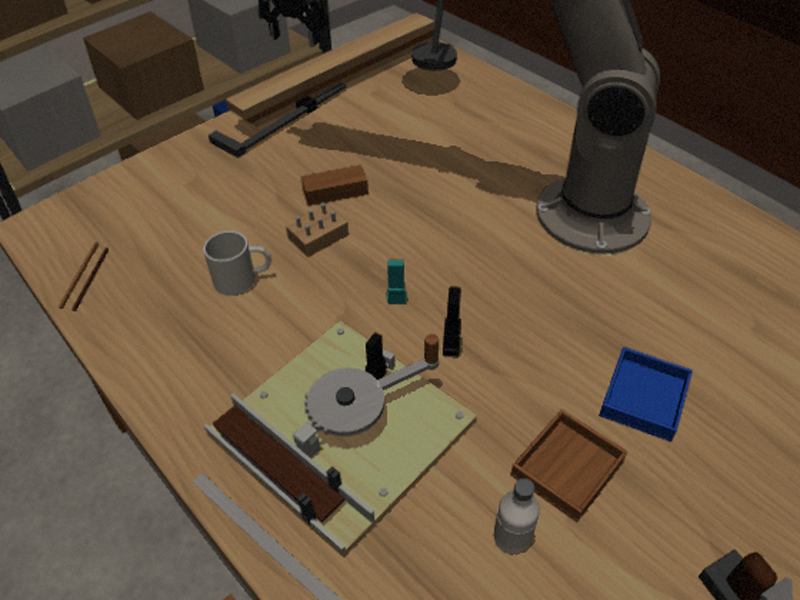

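View pics/top0.png

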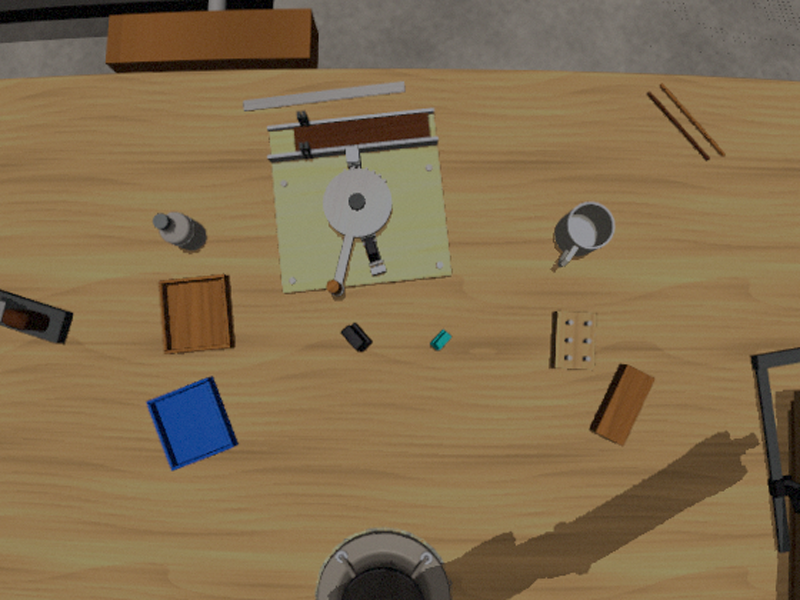

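Both views agree. In scene (800x600) the keeper candidates are:
- black clip on the jig's rail at (375,355), top view (373,258)
- larger black clip standing on the bench at (453,322), top (356,337)
- turquoise clip at (397,282), top (441,340)

The tray candidates are the wooden one at (570,462), top (197,314), and the blue one, which I leave. I choose the smaller black clip on the rail and the wooden tray. Close crops come next.

Run:
```python
from h import *
np.set_printoptions(precision=4,suppress=True)
F={c:np.load(f"pics/{c}0.npy",allow_pickle=True).item() for c in("scene","top")}
def crop(c,x0,y0,w,h,s,n):
    im=F[c]["pixels"][y0:y0+h,x0:x0+w,::-1]
    im=cv2.resize(im,(w*s,h*s),interpolation=cv2.INTER_CUBIC); im=cv2.convertScaleAbs(im,alpha=1.6,beta=10)
    for k in range(0,w,20): cv2.putText(im,str(x0+k),(k*s,8),0,.3,(0,255,255),1); cv2.line(im,(k*s,10),(k*s,14),(0,255,255),1)
    for k in range(0,h,20): cv2.putText(im,str(y0+k),(0,k*s+4),0,.3,(0,255,255),1)
    cv2.imwrite(f"pics/{n}.png",im)
crop("scene",140,190,200,150,4,"c_s1"); crop("top",180,70,150,145,4,"c_t1")
for c in F:
  P=np.array
for n in ["scene","top"]: 
  pass
kg,e=tri(F["scene"],(259.3,242.2),F["top"],(256.9,174)); print("keeper_grip",kg,e)
print("kn",tri(F["scene"],(303.7,243.4),F["top"],(237.3,200.1)))
print("piv",tri(F["scene"],(239.7,281.2),F["top"],(251.1,141.8)))
# jig fit
from scipy.optimize import least_squares
C=np.array([[165,150,18],[165,-150,18],[-135,-150,18],[-135,150,18]])/1e3
obs={"top":np.array([[268,128],[435,110],[450,276],[284,293]])*.7,"scene":np.array([[345,550],[208,430],[342,322],[475,420]])*.7}
def P(p,L):
    c,s=np.cos(p[2]),np.sin(p[2]); return np.c_[p[0]+c*L[:,0]-s*L[:,1],p[1]+s*L[:,0]+c*L[:,1],L[:,2]]
for cs in (["top"],["scene"],["top","scene"]):
  s=least_squares(lambda p:np.concatenate([(proj(F[c],P(p,C))-obs[c]).ravel() for c in cs]),[.65,0,0],loss="soft_l1")
  print(cs,s.x,s.fun.reshape(-1,2).round(1).tolist())
```

```text
keeper_grip [0.6055 0.0249 0.1021] 0.008805676106615935
kn (array([0.5375, 0.0783, 0.0895]), np.float64(0.0135979229219284))
piv (array([0.688 , 0.0461, 0.0564]), np.float64(5.835962113783591e-05))
['top'] [0.6858 0.0474 0.1099] [[0.5, 0.0], [-0.6, 0.3], [1.6, -0.2], [-1.2, -0.1]]
['scene'] [0.684  0.0544 0.1081] [[-0.5, 3.0], [-1.0, 0.1], [0.3, -1.3], [3.2, -2.9]]
['top', 'scene'] [0.6851 0.0503 0.1082] [[-0.6, 0.2], [-1.6, 0.7], [0.3, 0.1], [-2.5, 0.1], [-2.3, 1.8], [-2.4, -0.8], [-1.1, -2.0], [1.5, -3.8]]
```

View pics/c_s1.png

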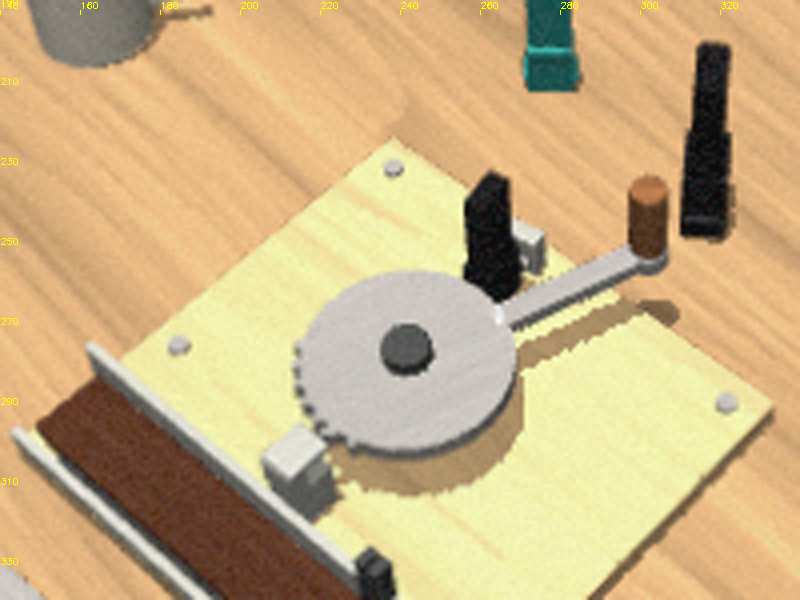

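View pics/c_t1.png

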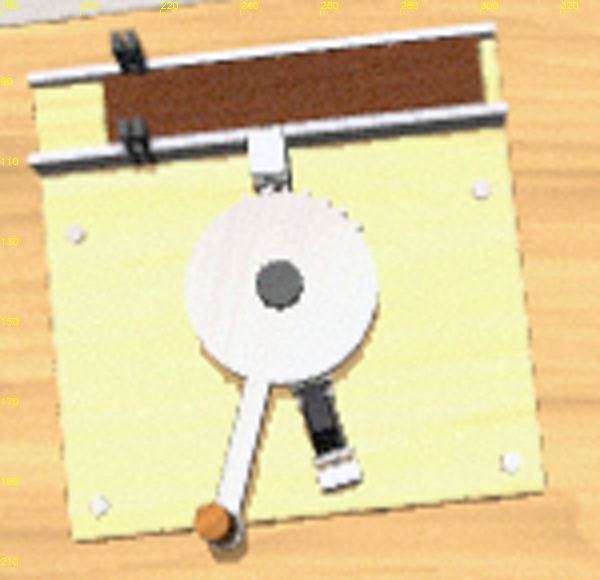

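```bash
cat > fit.py <<'E'
from h import *
from scipy.optimize import least_squares
np.set_printoptions(precision=4,suppress=True)
F={c:np.load(f"pics/{c}0.npy",allow_pickle=True).item() for c in("scene","top")}
pv,e=tri(F["scene"],(241.3,277),F["top"],(249.8,141)); print("pivot cap",pv,e)
kn,e=tri(F["scene"],(302.5,237),F["top"],(233.2,200)); print("knob top",kn,e)
obs={"top":np.array([[249.8,141],[233.2,200],[198.8,205.5],[316.3,192.5]]),"scene":np.array([[241.3,277],[302.5,237],[333,292],[238,224.5]])}
def W(p,L):
    c,s=np.cos(p[2]),np.sin(p[2]); L=np.atleast_2d(L); return np.c_[p[0]+c*L[:,0]-s*L[:,1],p[1]+s*L[:,0]+c*L[:,1],L[:,2]]
def L(p):
    a=np.pi*5/6+p[3]
    return np.array([[0,0,p[4]],[.15*np.cos(a),.15*np.sin(a),.118],[-.135,.15,.018],[-.135,-.15,.018]])
def res(p,cs): 
    return np.concatenate([(proj(F[c],W(p,L(p)))-obs[c]).ravel() for c in cs])
if __name__=="__main__":
  for cs in (["top"],["scene"],["top","scene"]):
    s=least_squares(res,[.685,.047,.1,.2,.07],args=(cs,),loss="soft_l1")
    p=s.x; print(cs,p,"clicks",p[3]/.2094); print(s.fun.reshape(-1,2).round(1).tolist())
    print("knob",W(p,L(p)[1]), "keeper",W(p,[-.98*.085,-.198*.085,.098]))
  im=F["top"]["pixels"][:,:,::-1].copy(); 
  p0=np.array([-.98*.085,-.198*.085]);u=np.array([-.98,-.198]);v=np.array([.198,-.98])
  for c,x0,y0,n in(("scene",220,200,"k_s"),("top",210,130,"k_t")):
    im=cv2.resize(F[c]["pixels"][y0:y0+80,x0:x0+100,::-1],None,fx=8,fy=8,interpolation=cv2.INTER_CUBIC); im=cv2.convertScaleAbs(im,alpha=2,beta=15)
    for z in (.118,.05,.018):
      q=[np.r_[p0+a*.014*u+b*.007*v,z] for a,b in((1,1),(1,-1),(-1,-1),(-1,1))]
      px=(proj(F[c],W(p,np.array(q)))-[x0,y0]+.5)*8
      cv2.polylines(im,[px.astype(int)],True,(0,0,255) if z>.1 else (255,0,0),1)
    px=(proj(F[c],W(p,L(p)))-[x0,y0]+.5)*8
    for a in px: cv2.circle(im,tuple(int(t) for t in a),4,(0,255,0),1)
    cv2.imwrite(f"pics/{n}.png",im)
E
python3 fit.py
```

```text
pivot cap [0.6855 0.0486 0.0726] 0.002108177971638107
knob top [0.5387 0.0816 0.1156] 0.0045679262504346166
['top'] [0.686  0.0475 0.1191 0.1873 0.0744] clicks 0.8942671591369765
[[0.1, -0.0], [-0.1, 0.3], [-0.7, -0.1], [0.6, -0.2]]
knob [[0.5395 0.0798 0.118 ]] keeper [[0.6052 0.0209 0.098 ]]
['scene'] [0.6874 0.0523 0.1056 0.2023 0.0781] clicks 0.9662197182572034
[[-0.3, 0.0], [-0.9, 0.6], [1.0, -0.4], [0.3, -0.2]]
knob [[0.5408 0.0844 0.118 ]] keeper [[0.6063 0.0268 0.098 ]]
['top', 'scene'] [0.686  0.0489 0.1116 0.1897 0.0729] clicks 0.9060495194025743
[[-0.4, 0.1], [-1.0, 0.2], [-1.7, -0.5], [-0.3, 0.3], [-0.6, 0.1], [-1.2, -0.3], [0.3, -2.2], [-0.6, -1.2]]
knob [[0.5396 0.082  0.118 ]] keeper [[0.6051 0.0229 0.098 ]]
```

View pics/k_s.png

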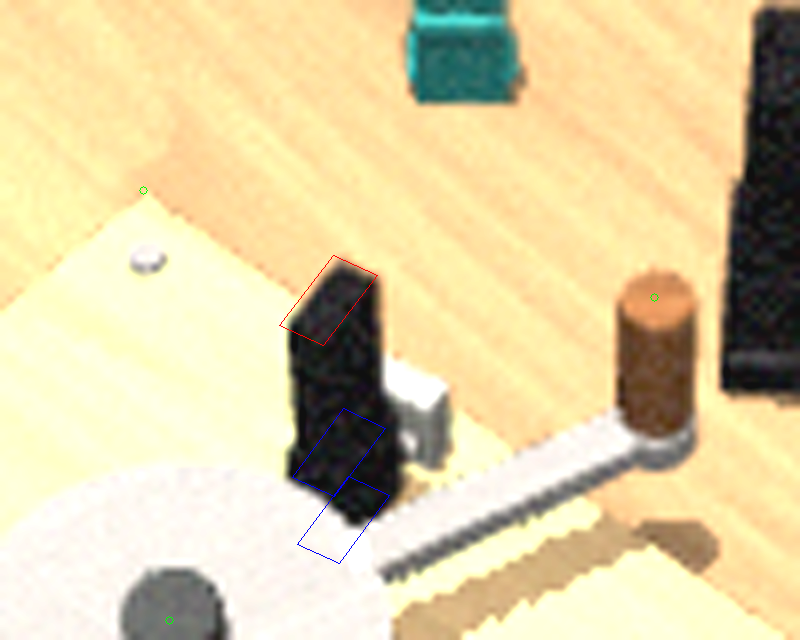

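View pics/k_t.png

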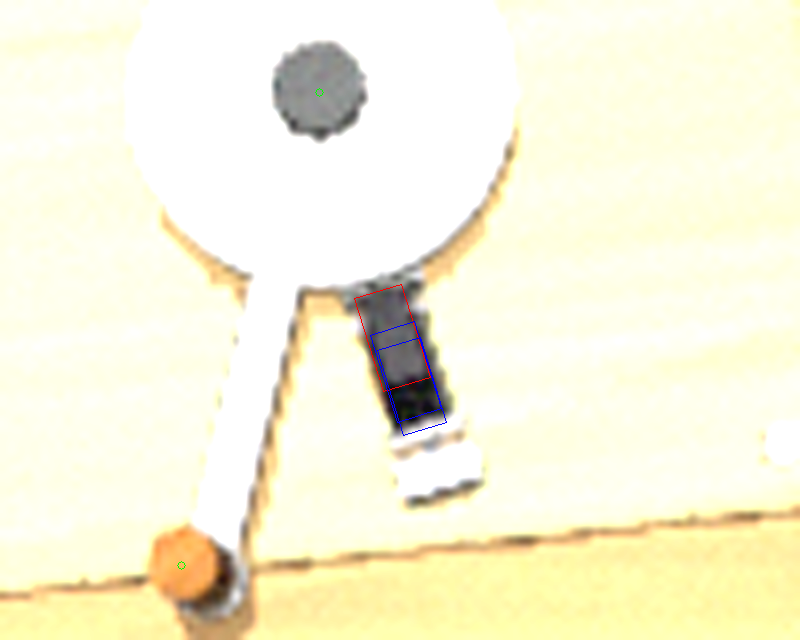

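Run:
```python
from h import *
F={c:np.load(f"pics/{c}0.npy",allow_pickle=True).item() for c in("scene","top")}
np.set_printoptions(precision=4,suppress=True)
for c,x0,y0,n in(("scene",340,270,"y_s"),("top",95,140,"y_t")):
    im=cv2.resize(F[c]["pixels"][y0:y0+120,x0:x0+130,::-1],None,fx=5,fy=5,interpolation=cv2.INTER_CUBIC); im=cv2.convertScaleAbs(im,alpha=1.8,beta=15)
    cv2.imwrite(f"pics/{n}.png",im)
print("glue",onz(F["scene"],(360.7,376.2),0),onz(F["top"],(131.1,167.2),0),tri(F["scene"],(360.7,376.2),F["top"],(131.1,167.2)))
print("tray",onz(F["scene"],(397.1,329.5),0),onz(F["top"],(141.2,219.4),0))
print("mug",onz(F["top"],(401.6,165.6),0),"black2",onz(F["top"],(249.3,239.9),.03),"turq",onz(F["top"],(304.4,240.6),.0))
```

```text
glue [0.6349 0.3592 0.    ] [0.6336 0.3629 0.    ] (array([0.6344, 0.3608, 0.0021]), np.float64(0.0034824947677415193))
tray [0.4986 0.341  0.    ] [0.4981 0.3315 0.    ]
mug [ 0.6428 -0.3366  0.    ] black2 [0.4494 0.0491 0.03  ] turq [ 0.4487 -0.0878  0.    ]
```

View pics/y_s.png

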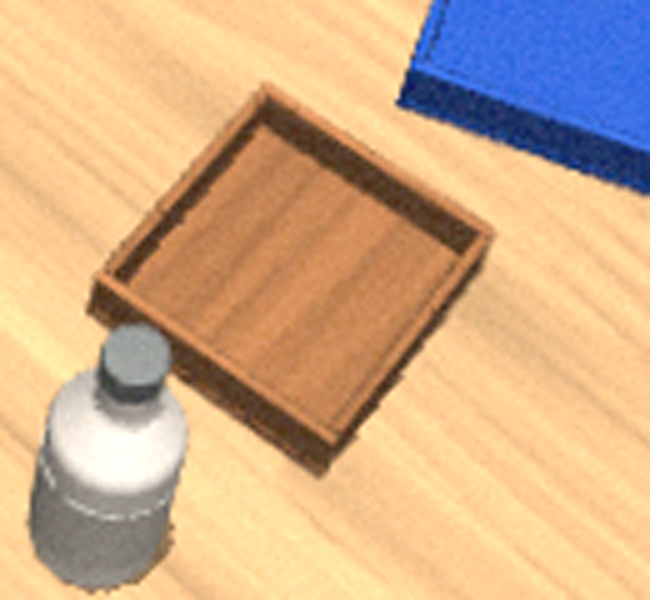

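View pics/y_t.png

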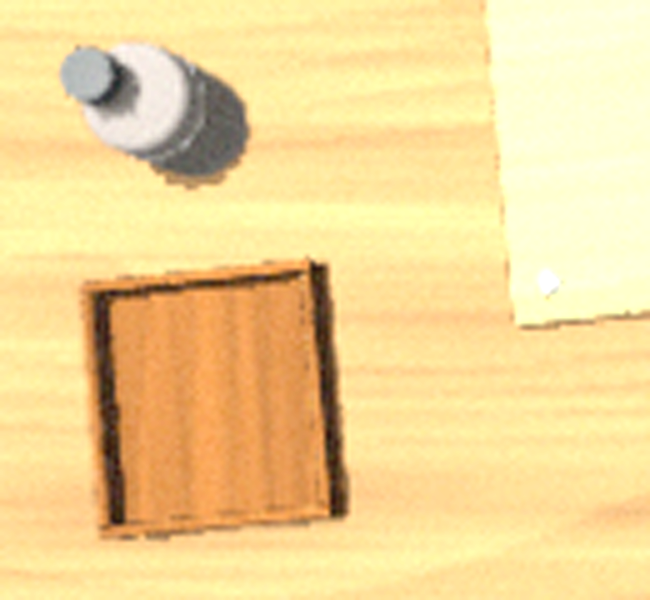

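```bash
cat > tr.py <<'E'
from h import *
F={c:np.load(f"pics/{c}0.npy",allow_pickle=True).item() for c in("scene","top")}
np.set_printoptions(precision=4,suppress=True)
from scipy.optimize import least_squares
T=np.array([[83,284],[312,262],[332,516],[100,536]])/5+[95,140]-.4
S=np.array([[330,442],[95,275],[265,88],[492,233]])/5+[340,270]-.4
C=np.array([[65,60,32],[65,-60,32],[-65,-60,32],[-65,60,32]])/1e3
def W(p,L):
    c,s=np.cos(p[2]),np.sin(p[2]); return np.c_[p[0]+c*L[:,0]-s*L[:,1],p[1]+s*L[:,0]+c*L[:,1],L[:,2]]
O={"top":T,"scene":S}
for cs in(["top"],["scene"],["top","scene"]):
  s=least_squares(lambda p:np.concatenate([(proj(F[c],W(p,C))-O[c]).ravel() for c in cs]),[.5,.335,.1]); print(cs,s.x,s.fun.reshape(-1,2).round(1).tolist())
E
python3 tr.py
python3 - <<'E'
import numpy as np
from scipy.spatial.transform import Rotation as R
from bench import r
o=r.get_obs(); print(R.from_rotvec(o["orientation"]).as_matrix().round(3))
E
```

```text
['top'] [0.4968 0.3345 0.1019] [[-0.3, -0.5], [0.3, -0.7], [0.2, 0.5], [-0.2, 0.6]]
['scene'] [0.497  0.3377 0.104 ] [[0.1, 1.0], [-0.9, 0.3], [-0.1, -1.5], [0.9, -0.1]]
['top', 'scene'] [0.4968 0.3364 0.1033] [[-1.0, -0.5], [-0.5, -0.7], [-0.6, 0.4], [-0.9, 0.6], [-0.4, 0.5], [-1.3, -0.2], [-0.4, -1.9], [0.5, -0.5]]
[[ 0.     0.397 -0.918]
 [-0.    -0.918 -0.397]
 [-1.     0.    -0.   ]]
```

```bash
cat >> h.py <<'E'
from scipy.spatial.transform import Rotation as Rot
def goal(pos,yaw):
    """tool-down target with tool-y axis at world angle yaw (deg, mod 180 choose nearest); prints shift mm + rotvec"""
    o=r.get_obs(); M=Rot.from_rotvec(o["orientation"]).as_matrix()
    cur=np.arctan2(M[1,1],M[0,1])
    d=(np.deg2rad(yaw)-cur+np.pi)%(2*np.pi)-np.pi
    Y=np.array([np.cos(np.deg2rad(yaw)),np.sin(np.deg2rad(yaw)),0]);X=np.array([0,0,-1.])
    G=np.c_[X,Y,np.cross(X,Y)]
    print("t",round(o["clock"],2),"tcp",o["tcp_pos"].round(4),"yaw",round(np.degrees(cur),2),"F",np.round(o["contact_force"],1),"w",round(o["grip_width"]*1e3,1),"q",np.round(o["joints"],2))
    print("shift mm",(M.T@(np.array(pos)-o["tcp_pos"])*1e3).round(1),"rot",Rot.from_matrix(M.T@G).as_rotvec().round(4))
E
python3 -c "
from h import *
goal([.605,.0213,.23],-72.1)"
```

```text
t 1.1 tcp [ 0.2683 -0.6194  0.2313] yaw -66.58 F [-0.1 -0.3 -0.1] w 85.6 q [ 1.05  0.48  0.02  1.56 -0.01  1.11 -0.08]
shift mm [   1.3 -454.1 -563.6] rot [ 0.0964 -0.     -0.0001]
```

Emit:
{"fn": "apply_moves", "kwargs": {
  "commands": [
    [85,0,-31,-38,0.01,0,0],
    [85,0,-62,-77,0.02,0,0],
    [85,0,-93,-115,0.03,0,0],
    [85,0,-124,-154,0.04,0,0],
    [85,0,-155,-192,0.05,0,0],
    [85,0,-186,-231,0.06,0,0],
    [85,0,-217,-269,0.07,0,0],
    [85,0,-248,-308,0.08,0,0],
    [85,0,-279,-346,0.09,0,0],
    [85,0,-310,-385,0.0964,0,0],
    [85,0,-341,-423,0.0964,0,0],
    [85,0,-372,-462,0.0964,0,0],
    [85,0,-403,-500,0.0964,0,0],
    [85,0,-434,-539,0.0964,0,0],
    [85,0,-454,-563.6,0.0964,0,0],
    [85,0,-454,-563.6,0.0964,0,0],
    [85,0,-454,-563.6,0.0964,0,0],
    [85,0,-454,-563.6,0.0964,0,0]
  ],
  "force": 80
}}

```text
clock: 2.9
tcp_pos: [0.6046, 0.0195, 0.2312]
orientation: [2.053, 0.32, -2.054]
contact_force: [0.8, -0.7, -0.0]
grip_width: 0.085
```

Run:
```python
from h import *
goal([.605,.0213,.0795],-72.1)
for c,x0,y0 in(("scene",200,140),("top",190,80)):
    f=grab_frame(c); im=cv2.resize(f["pixels"][y0:y0+150,x0:x0+150,::-1],None,fx=3.6,fy=3.6,interpolation=cv2.INTER_CUBIC); cv2.imwrite(f"pics/a_{c}.png",cv2.convertScaleAbs(im,alpha=1.6,beta=10))
a,b=(cv2.imread(f"pics/a_{c}.png") for c in("scene","top")); cv2.imwrite("pics/a.png",cv2.resize(np.hstack([a,b]),(800,400)))
```

```text
t 2.9 tcp [0.6046 0.0195 0.2312] yaw -72.21 F [ 0.8 -0.7 -0. ] w 85.0 q [ 0.08  0.38 -0.28  1.71  0.12  1.07 -1.5 ]
shift mm [151.7  -1.8  -1. ] rot [-0.002   0.0008 -0.0009]
```

View pics/a.png

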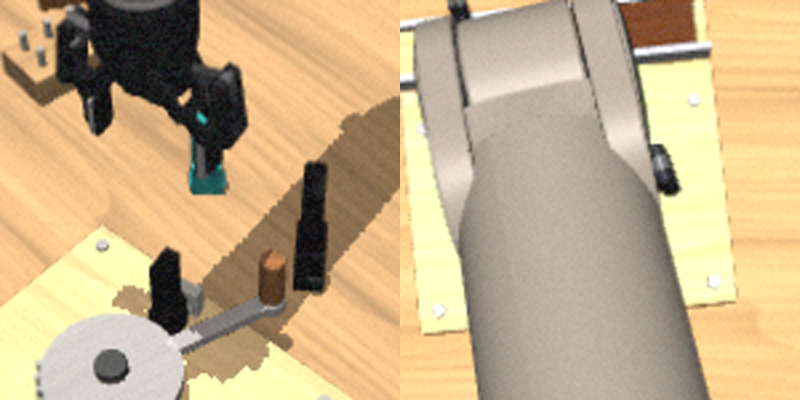

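The scene view shows the gripper straight above the clip (crop pixel (168,285)), with a finger on each side and the knob clear to the right. Descending.

Emit:
{"fn": "apply_moves", "kwargs": {
  "commands": [
    [85,40,-1.8,-1,0,0,0],
    [85,80,-1.8,-1,0,0,0],
    [85,110,-1.8,-1,0,0,0],
    [85,135,-1.8,-1,0,0,0],
    [85,151,-1.8,-1,0,0,0],
    [85,151,-1.8,-1,0,0,0],
    [85,151,-1.8,-1,0,0,0]
  ]
}}

```text
clock: 3.7
tcp_pos: [0.606, 0.0228, 0.0811]
orientation: [2.054, 0.322, -2.052]
contact_force: [0.4, 0.6, 0.2]
grip_width: 0.085
```

Run:
```python
from h import *
goal([.605,.0213,.0795],-72.1)
f=grab_frame("scene"); cv2.imwrite("pics/b.png",cv2.convertScaleAbs(cv2.resize(f["pixels"][170:320,180:340,::-1],(800,600*150*160//(150*160)),interpolation=cv2.INTER_CUBIC),alpha=1.6,beta=10))
```

```text
t 3.7 tcp [0.606  0.0228 0.0811] yaw -72.15 F [0.4 0.6 0.2] w 85.0 q [ 0.05  0.55 -0.25  1.83  0.19  0.78 -1.56]
shift mm [1.6 1.2 1.4] rot [-0.0008 -0.0009 -0.0003]
```

View pics/b.png

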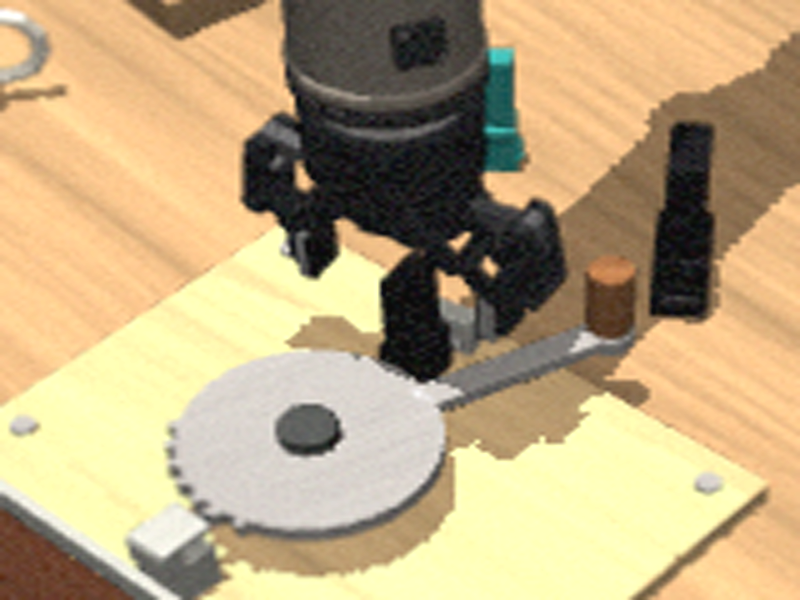

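The fingers straddle the clip's tab (about (415,310)) and the knob is clear. Closing.

Emit:
{"fn": "apply_moves", "kwargs": {
  "commands": [
    [10,1,0,0,0,0,0],
    [5,1,0,0,0,0,0],
    [5,1,0,0,0,0,0],
    [5,1,0,0,0,0,0],
    [5,1,0,0,0,0,0],
    [5,1,0,0,0,0,0],
    [5,1,0,0,0,0,0],
    [5,1,0,0,0,0,0]
  ],
  "force": 90
}}

```text
clock: 4.55
tcp_pos: [0.6056, 0.0233, 0.0796]
orientation: [2.053, 0.323, -2.052]
contact_force: [-1.3, -0.6, 4.8]
grip_width: 0.013
```

Run:
```python
from h import *
goal([.605,.0213,.0795],-72.1)
f=grab_frame("scene"); cv2.imwrite("pics/c.png",cv2.convertScaleAbs(cv2.resize(f["pixels"][170:320,180:340,::-1],(800,600),interpolation=cv2.INTER_CUBIC),alpha=1.6,beta=10))
```

```text
t 4.55 tcp [0.6056 0.0233 0.0796] yaw -72.1 F [-1.3 -0.6  4.8] w 13.0 q [ 0.05  0.55 -0.25  1.83  0.19  0.78 -1.56]
shift mm [0.1 1.7 1.2] rot [-0.     -0.0004 -0.0001]
```

View pics/c.png

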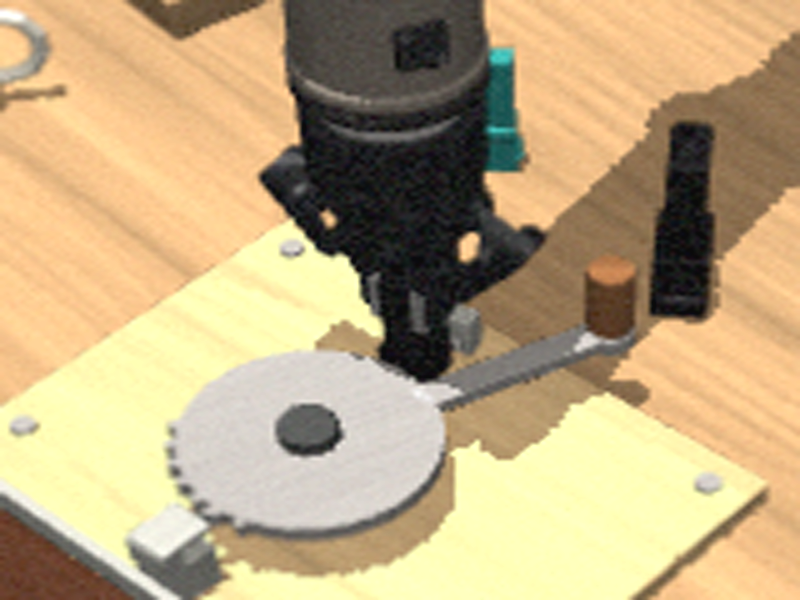

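Emit:
{"fn": "apply_moves", "kwargs": {
  "commands": [
    [5,-3,0,0,0,0,0],
    [5,-7,0,0,0,0,0],
    [5,-12,0,0,0,0,0],
    [5,-20,0,0,0,0,0],
    [5,-30,0,0,0,0,0],
    [5,-40,0,0,0,0,0],
    [5,-60,0,0,0,0,0],
    [5,-80,0,0,0,0,0],
    [5,-100,0,0,0,0,0],
    [5,-110,0,0,0,0,0],
    [5,-110,0,0,0,0,0],
    [5,-110,0,0,0,0,0]
  ]
}}

```text
clock: 5.8
tcp_pos: [0.6051, 0.0232, 0.189]
orientation: [2.052, 0.323, -2.053]
contact_force: [-0.2, 0.0, -0.5]
grip_width: 0.0124
```

Run:
```python
from h import *
goal([.497,.336,.19],-72.1)
goal([.497,.336,.19],-84.1)
f=grab_frame("scene"); cv2.imwrite("pics/d.png",cv2.convertScaleAbs(cv2.resize(f["pixels"][130:330,150:410,::-1],(780,600),interpolation=cv2.INTER_CUBIC),alpha=1.6,beta=10))
```

```text
t 5.8 tcp [0.6051 0.0232 0.189 ] yaw -72.1 F [-0.2  0.  -0.5] w 12.4 q [ 0.07  0.42 -0.27  1.75  0.13  0.98 -1.52]
shift mm [  -1.  -330.9    6.7] rot [-0.      0.0004 -0.0001]
t 5.8 tcp [0.6051 0.0232 0.189 ] yaw -72.1 F [-0.2  0.  -0.5] w 12.4 q [ 0.07  0.42 -0.27  1.75  0.13  0.98 -1.52]
shift mm [  -1.  -330.9    6.7] rot [ 2.094e-01  4.000e-04 -1.000e-04]
```

View pics/d.png

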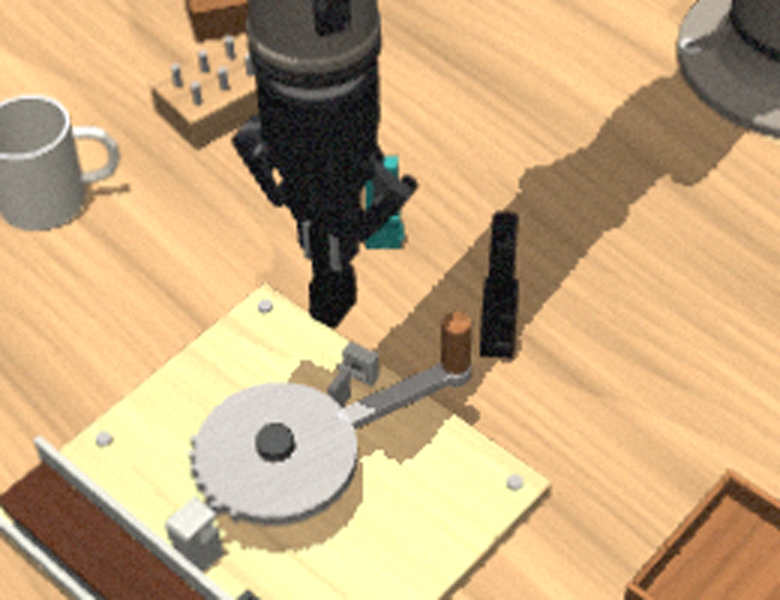

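The clip is off the rail and held upright, with its feet at about (330,315). The bare rail shows at (345,380) and the lever hasn't moved. On to the tray.

Emit:
{"fn": "apply_moves", "kwargs": {
  "commands": [
    [5,0,-30,1,0.03,0,0],
    [5,0,-70,2,0.06,0,0],
    [5,0,-110,3,0.09,0,0],
    [5,0,-150,4,0.12,0,0],
    [5,0,-190,5,0.15,0,0],
    [5,0,-230,6,0.18,0,0],
    [5,0,-270,7,0.21,0,0],
    [5,0,-305,7,0.21,0,0],
    [5,0,-331,7,0.21,0,0],
    [5,0,-331,7,0.21,0,0],
    [5,0,-331,7,0.21,0,0]
  ]
}}

```text
clock: 6.95
tcp_pos: [0.4963, 0.3359, 0.1881]
orientation: [2.166, 0.111, -2.169]
contact_force: [0.6, -1.2, -1.5]
grip_width: 0.0127
```

Run:
```python
from h import *
goal([.497,.336,.0665],-84.1)
f=grab_frame("scene"); cv2.imwrite("pics/e1.png",cv2.convertScaleAbs(cv2.resize(f["pixels"][200:400,320:540,::-1],None,fx=3,fy=3,interpolation=cv2.INTER_CUBIC),alpha=1.6,beta=10))
f=grab_frame("top"); cv2.imwrite("pics/e2.png",cv2.convertScaleAbs(cv2.resize(f["pixels"][130:280,60:230,::-1],None,fx=4,fy=4,interpolation=cv2.INTER_CUBIC),alpha=1.6,beta=10))
```

```text
t 6.95 tcp [0.4963 0.3359 0.1881] yaw -84.06 F [ 0.6 -1.2 -1.5] w 12.7 q [-0.44  0.42 -0.33  1.77  0.16  0.98 -2.31]
shift mm [121.6  -0.2  -0.9] rot [ 0.0008  0.0018 -0.0013]
```

View pics/e1.png

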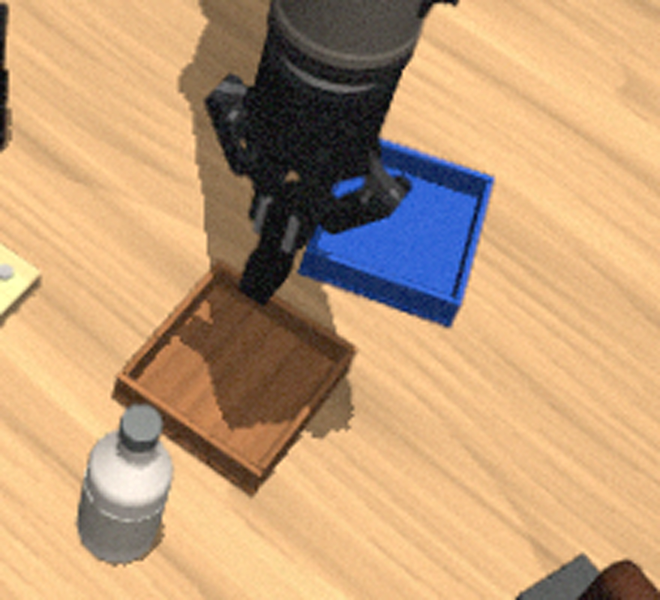

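View pics/e2.png

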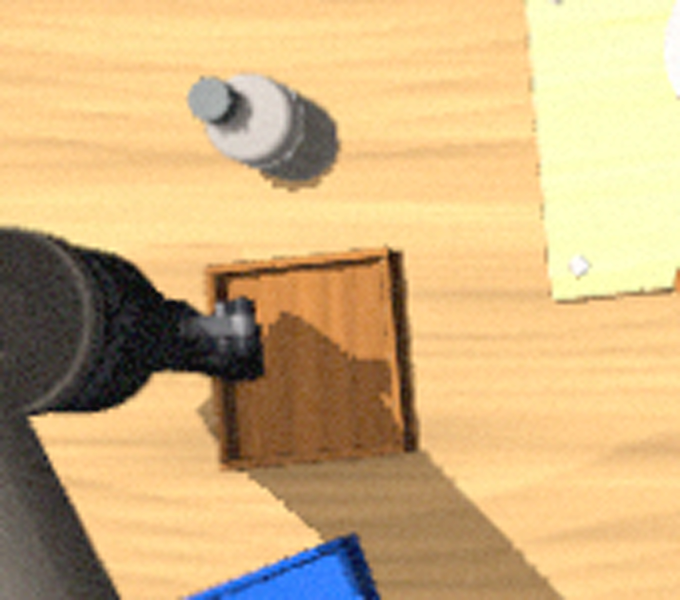

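Emit:
{"fn": "apply_moves", "kwargs": {
  "commands": [
    [5,25,0,-1,0,0,0],
    [5,55,0,-1,0,0,0],
    [5,85,0,-1,0,0,0],
    [5,105,0,-1,0,0,0],
    [5,115,0,-1,0,0,0],
    [5,118,0,-1,0,0,0],
    [5,120,0,-1,0,0,0],
    [5,120,0,-1,0,0,0]
  ]
}}

```text
clock: 7.85
tcp_pos: [0.4987, 0.3363, 0.0702]
orientation: [2.171, 0.111, -2.168]
contact_force: [0.4, 0.7, -0.3]
grip_width: 0.0131
```

Run:
```python
from h import *
goal([.497,.336,.0635],-84.1)
f=grab_frame("scene"); cv2.imwrite("pics/f1.png",cv2.convertScaleAbs(cv2.resize(f["pixels"][220:380,340:520,::-1],None,fx=3.6,fy=3.6,interpolation=cv2.INTER_CUBIC),alpha=1.9,beta=20))
```

```text
t 7.85 tcp [0.4987 0.3363 0.0702] yaw -84.16 F [ 0.4  0.7 -0.3] w 13.1 q [-0.47  0.57 -0.3   1.85  0.23  0.76 -2.36]
shift mm [6.6 0.2 1.8] rot [-0.0011 -0.0013  0.0006]
```

View pics/f1.png

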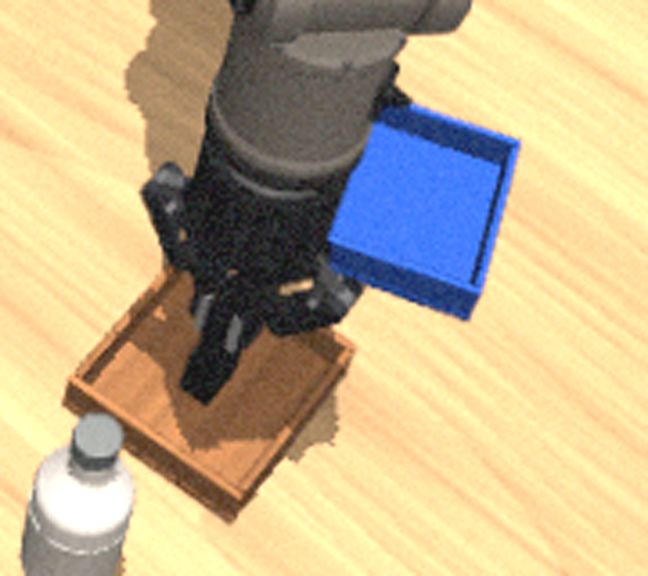

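The clip is upright just above the tray floor, with its feet at (200,395). Lowering until it touches.

Emit:
{"fn": "apply_moves", "kwargs": {
  "commands": [
    [5,3,0,0,0,0,0],
    [5,5,0,0,0,0,0],
    [5,6,0,0,0,0,0],
    [5,6,0,0,0,0,0],
    [5,6,0,0,0,0,0]
  ]
}}

```text
clock: 8.4
tcp_pos: [0.4981, 0.3363, 0.0637]
orientation: [2.169, 0.111, -2.169]
contact_force: [-1.5, -0.6, 3.9]
grip_width: 0.0131
```

Emit:
{"fn": "apply_moves", "kwargs": {
  "commands": [
    [5,0.5,0,0,0,0,0],
    [5,1,0,0,0,0,0],
    [5,1,0,0,0,0,0]
  ]
}}

```text
clock: 8.7
tcp_pos: [0.4982, 0.3363, 0.0636]
orientation: [2.169, 0.111, -2.168]
contact_force: [-3.1, -2.2, 12.7]
grip_width: 0.0129
```

Emit:
{"fn": "apply_moves", "kwargs": {
  "commands": [
    [5,-1,0,0,0,0,0],
    [5,-1,0,0,0,0,0],
    [16,-1,0,0,0,0,0],
    [20,-1,0,0,0,0,0],
    [30,-1,0,0,0,0,0],
    [45,-1,0,0,0,0,0],
    [60,-1,0,0,0,0,0],
    [80,-1,0,0,0,0,0],
    [80,-1,0,0,0,0,0]
  ],
  "force": 40
}}

```text
clock: 9.6
tcp_pos: [0.4981, 0.3362, 0.0633]
orientation: [2.169, 0.111, -2.169]
contact_force: [-0.1, -0.9, -0.3]
grip_width: 0.0801
```

Run:
```python
from h import *
goal([.497,.336,.2],-84.1)
f=grab_frame("scene"); cv2.imwrite("pics/g1.png",cv2.convertScaleAbs(cv2.resize(f["pixels"][220:380,340:520,::-1],None,fx=3.6,fy=3.6,interpolation=cv2.INTER_CUBIC),alpha=1.9,beta=20))
```

```text
t 9.6 tcp [0.4981 0.3362 0.0633] yaw -84.13 F [-0.1 -0.9 -0.3] w 80.1 q [-0.48  0.58 -0.29  1.85  0.23  0.75 -2.37]
shift mm [-1.367e+02  1.000e-01  1.100e+00] rot [-0.0006 -0.     -0.    ]
```

View pics/g1.png

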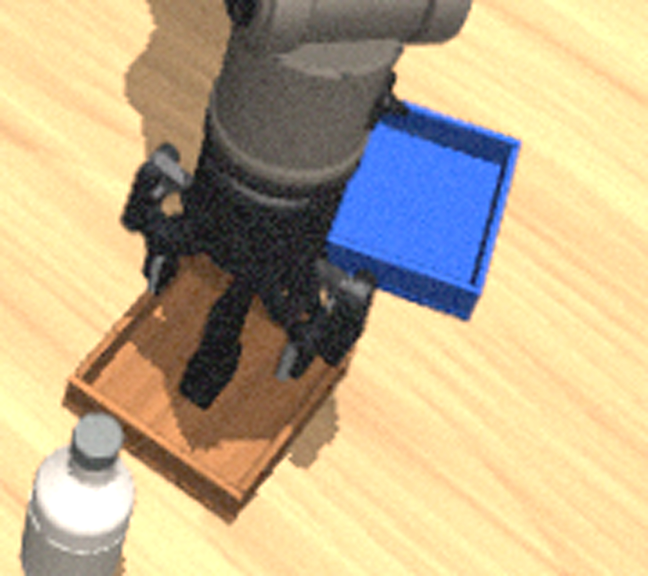

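The clip stands free in the tray, with a clear gap to the open fingers at (155,275) and (290,360). Retreating upward, then measuring the knob again.

Emit:
{"fn": "apply_moves", "kwargs": {
  "commands": [
    [85,-10,0,0,0,0,0],
    [85,-25,0,0,0,0,0],
    [85,-50,0,0,0,0,0],
    [85,-85,0,0,0,0,0],
    [85,-120,0,0,0,0,0],
    [85,-140,0,0,0,0,0],
    [85,-140,0,0,0,0,0]
  ]
}}

```text
clock: 10.35
tcp_pos: [0.4998, 0.3379, 0.2086]
orientation: [2.178, 0.116, -2.163]
contact_force: [0.3, -0.2, -0.3]
grip_width: 0.085
```

Run:
```python
from h import *
np.set_printoptions(precision=4,suppress=True)
F={}
for c in ("scene","top"):
    f=grab_frame(c); np.save(f"pics/{c}1.npy",f,allow_pickle=True);F[c]=f
    for l in ("knob","keeper_grip","keeper"): print(c,l,[(round(x["confidence"],2),np.round(np.array(x["point"])*[560,420],1).tolist()) for x in pinpoint(l,c)])
def crop(c,x0,y0,w,h,s,n):
    im=F[c]["pixels"][y0:y0+h,x0:x0+w,::-1]
    im=cv2.convertScaleAbs(cv2.resize(im,(w*s,h*s),interpolation=cv2.INTER_CUBIC),alpha=1.6,beta=10)
    cv2.imwrite(f"pics/{n}.png",im)
crop("scene",270,180,100,80,8,"m_s"); crop("top",200,160,100,100,6,"m_t"); crop("scene",340,220,180,150,4,"m_y")
goal([0,0,0],-90)
```

```text
scene knob [(0.7, [301.6, 242.4])]
scene keeper_grip [(0.94, [273.7, 186.4]), (0.91, [402.1, 304.0]), (0.84, [316.9, 212.1])]
scene keeper [(0.9, [318.7, 230.8]), (0.73, [278.9, 204.1]), (0.55, [400.6, 320.5]), (0.34, [166.5, 198.2])]
top knob [(0.8, [234.2, 199.7]), (0.47, [137.9, 219.8])]
top keeper_grip [(0.78, [246.6, 233.0]), (0.57, [124.3, 217.2]), (0.55, [308.7, 239.5])]
top keeper [(0.66, [428.5, 285.3]), (0.58, [139.8, 215.3]), (0.55, [305.0, 242.0]), (0.52, [247.2, 236.3])]
t 10.75 tcp [0.4976 0.3359 0.2024] yaw -84.13 F [ 0.5 -0.2  0.8] w 85.2 q [-0.44  0.41 -0.34  1.75  0.15  1.01 -2.3 ]
shift mm [203.4 283.1 529.1] rot [ 0.1025  0.0014 -0.0009]
```

View pics/m_s.png

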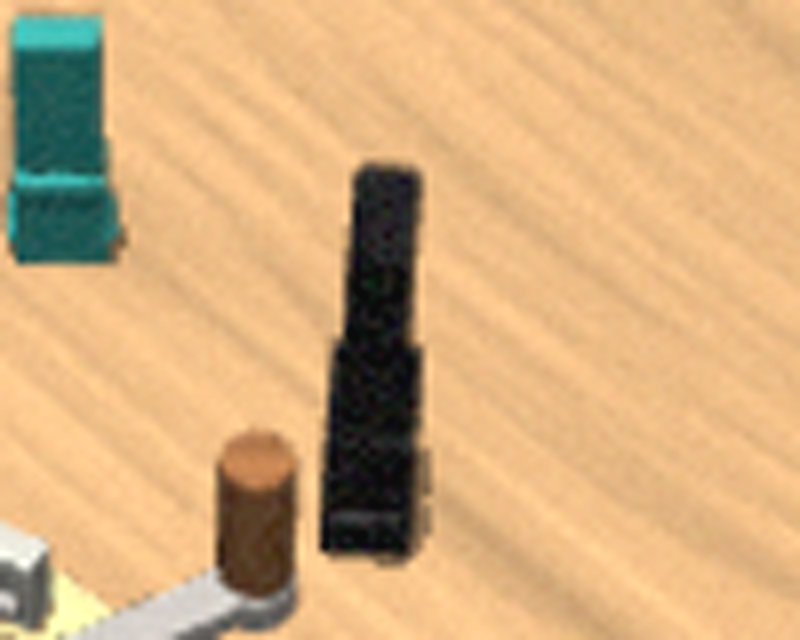

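View pics/m_t.png

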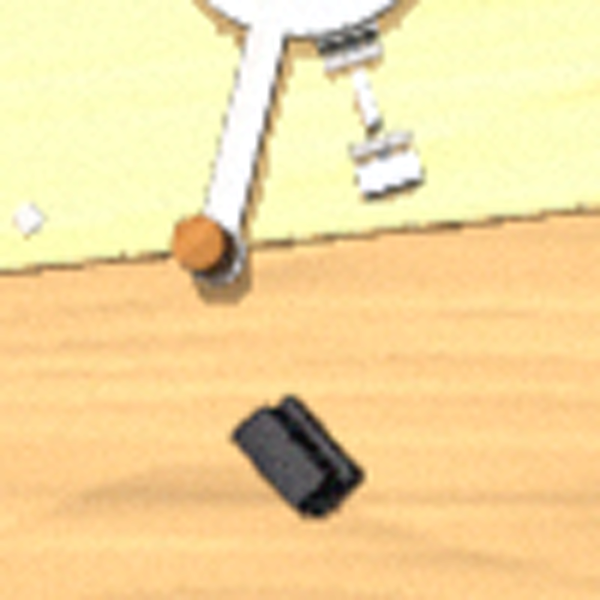

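View pics/m_y.png

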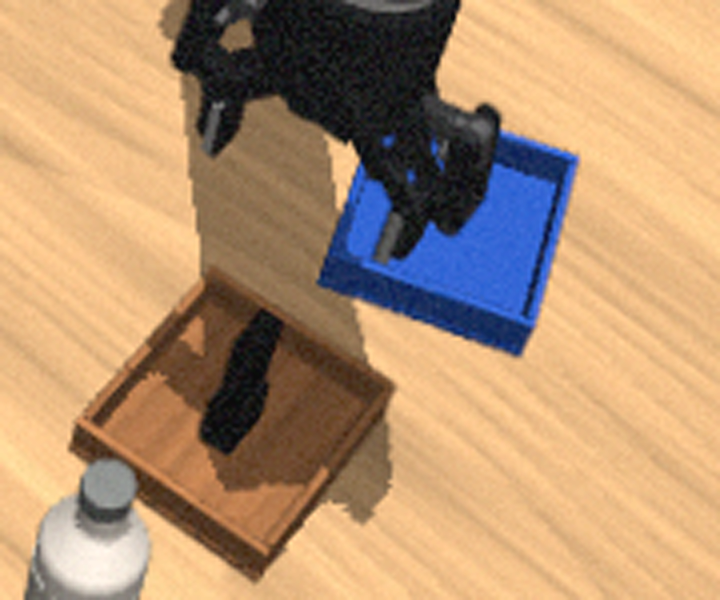

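Run:
```python
from h import *
np.set_printoptions(precision=4,suppress=True)
F={c:np.load(f"pics/{c}1.npy",allow_pickle=True).item() for c in("scene","top")}
print("knob top",tri(F["scene"],(301.7,237.1),F["top"],(232.7,200.4)),onz(F["scene"],(301.7,237.1),.118),onz(F["top"],(232.7,200.4),.118))
# grip midpoint pixels top: knob cyl
print("black2 top",tri(F["scene"],(318.1,202.3),F["top"],(247.2,237.2)), onz(F["scene"],(316,248),0))
for q in((232,432),(290,395),(365,478),(310,518)): print(onz(F["top"],(200+q[0]/6,160+q[1]/6),.1))
for kx,ky in((.5405,.079),(.5395,.082)):
  for pv in((.686,.0475),(.6855,.049)):
    d=np.array([kx,ky])-pv; print(np.hypot(*d),np.degrees(np.arctan2(d[1],d[0])))
```

```text
knob top (array([0.5389, 0.0816, 0.1155]), np.float64(0.0013887925110829633)) [0.5398 0.0835 0.118 ] [0.5392 0.0808 0.118 ]
black2 top (array([0.4554, 0.0459, 0.1377]), np.float64(0.0027745785067182335)) [0.4696 0.0629 0.    ]
[0.468  0.0681 0.1   ]
[0.4824 0.046  0.1   ]
[0.4509 0.0169 0.1   ]
[0.4354 0.0377 0.1   ]
0.14887074930959412 167.78428086586916
0.1480709289496085 168.31063082456083
0.15050747489742833 166.74858113506542
0.14968299836654797 167.26359979520217
```

The clip stands upright in the middle of the wooden tray, and the knob top is at (302,237) in scene and (233,200) in top. The big black look-alike (top (247,237)) is 138 mm tall and clear of a tangential grip. Moving above the knob.

```bash
python3 -c "
from h import *
goal([.539,.081,.2],-102.7)"
```

```text
t 10.75 tcp [0.4976 0.3359 0.2024] yaw -84.13 F [ 0.5 -0.2  0.8] w 85.2 q [-0.44  0.41 -0.34  1.75  0.15  1.01 -2.3 ]
shift mm [  2.6 257.8 -15.1] rot [ 0.3241  0.0013 -0.001 ]
```

Emit:
{"fn": "apply_moves", "kwargs": {
  "commands": [
    [85,0,30,-2,0.04,0,0],
    [85,0,70,-4,0.09,0,0],
    [85,0,110,-6,0.14,0,0],
    [85,0,150,-8,0.19,0,0],
    [85,0,190,-10,0.24,0,0],
    [85,0,225,-12,0.29,0,0],
    [85,0,258,-15,0.324,0,0],
    [85,0,258,-15,0.324,0,0],
    [85,0,258,-15,0.324,0,0]
  ]
}}

```text
clock: 11.65
tcp_pos: [0.5392, 0.0804, 0.2029]
orientation: [-2.103, 0.236, 2.104]
contact_force: [-0.7, 0.5, 1.3]
grip_width: 0.0847
```

```bash
python3 -c "
from h import *
goal([.539,.081,.079],-102.7)
f=grab_frame('scene'); cv2.imwrite('pics/n.png',cv2.convertScaleAbs(cv2.resize(f['pixels'][130:290,210:410,::-1],None,fx=4,fy=3.75,interpolation=cv2.INTER_CUBIC),alpha=1.7,beta=15))"
```

```text
t 11.65 tcp [0.5392 0.0804 0.2029] yaw -102.79 F [-0.7  0.5  1.3] w 84.7 q [-0.1   0.3  -0.19  1.89  0.07  0.96 -2.12]
shift mm [123.9  -0.6   0.3] rot [-0.0016  0.0007 -0.0002]
```

View pics/n.png

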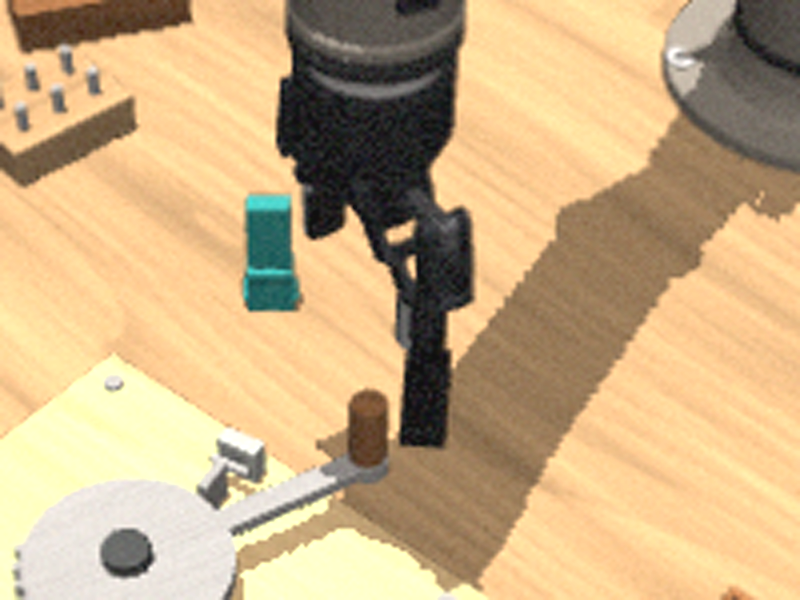

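Emit:
{"fn": "apply_moves", "kwargs": {
  "commands": [
    [85,30,-1,0,0,0,0],
    [85,55,-1,0,0,0,0],
    [85,75,-1,0,0,0,0],
    [85,95,-1,0,0,0,0],
    [85,112,-1,0,0,0,0],
    [85,122,-1,0,0,0,0],
    [85,122,-1,0,0,0,0]
  ]
}}

```text
clock: 12.4
tcp_pos: [0.5384, 0.0831, 0.08]
orientation: [-2.103, 0.232, 2.108]
contact_force: [-0.4, -0.7, 0.6]
grip_width: 0.0851
```

```bash
python3 -c "
from h import *
goal([.539,.081,.079],-102.7)
f=grab_frame('scene'); cv2.imwrite('pics/o.png',cv2.convertScaleAbs(cv2.resize(f['pixels'][150:290,230:390,::-1],None,fx=5,fy=4.2,interpolation=cv2.INTER_CUBIC),alpha=1.9,beta=20))"
```

```text
t 12.4 tcp [0.5384 0.0831 0.08  ] yaw -102.58 F [-0.4 -0.7  0.6] w 85.1 q [-0.13  0.47 -0.18  1.98  0.12  0.7  -2.17]
shift mm [ 1.   1.9 -1.1] rot [ 0.0021  0.0027 -0.0006]
```

View pics/o.png

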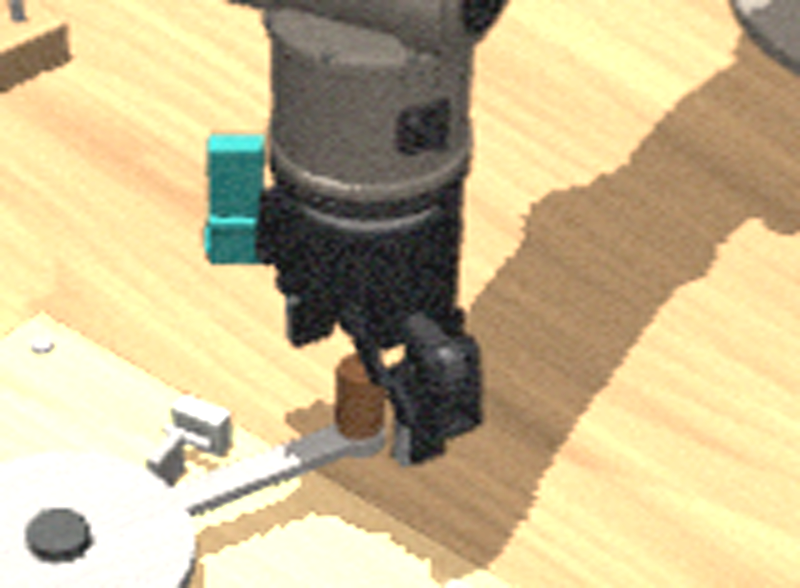

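The knob (360,395) sits between the open fingers. Closing gently.

Emit:
{"fn": "apply_moves", "kwargs": {
  "commands": [
    [40,0,2,-1,0,0,0],
    [15,0,2,-1,0,0,0],
    [12,0,2,-1,0,0,0],
    [12,0,2,-1,0,0,0],
    [12,0,2,-1,0,0,0],
    [12,0,2,-1,0,0,0],
    [12,0,2,-1,0,0,0],
    [12,0,2,-1,0,0,0]
  ],
  "force": 40
}}

```text
clock: 13.25
tcp_pos: [0.5404, 0.0803, 0.0818]
orientation: [-2.105, 0.233, 2.103]
contact_force: [-1.1, 0.2, 5.6]
grip_width: 0.0212
```

```bash
python3 -c "
from h import *
goal([.539,.081,.079],-102.7)
f=grab_frame('scene'); cv2.imwrite('pics/p.png',cv2.convertScaleAbs(cv2.resize(f['pixels'][150:290,230:390,::-1],None,fx=5,fy=4.2,interpolation=cv2.INTER_CUBIC),alpha=1.9,beta=20))"
```

```text
t 13.25 tcp [0.5404 0.0803 0.0818] yaw -102.69 F [-1.1  0.2  5.6] w 21.2 q [-0.12  0.47 -0.18  1.98  0.12  0.71 -2.16]
shift mm [ 2.8 -0.4  1.5] rot [ 0.0001 -0.0007  0.0006]
```

View pics/p.png

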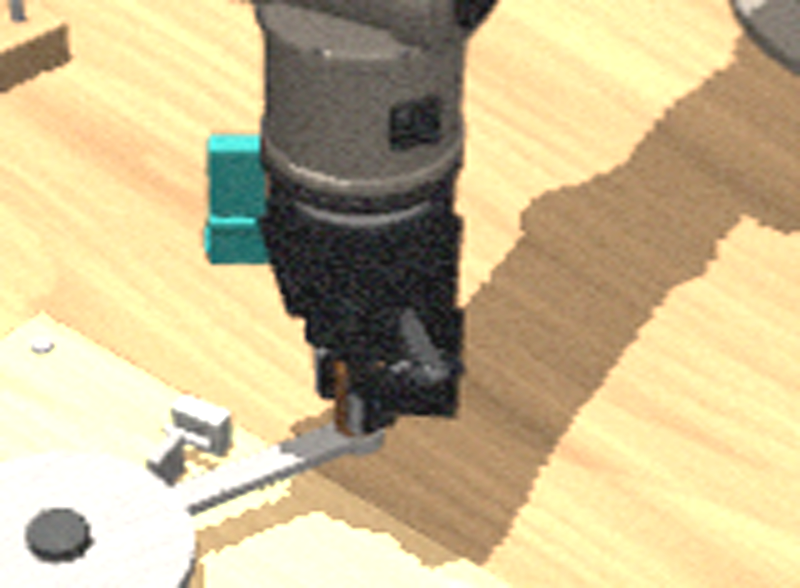

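The knob is gripped (21.2 mm, matching its 22 mm). Now I draw it along the arc: shift y = 150 sin θ, z = −150(1−cos θ), turn −θ.

Emit:
{"fn": "apply_moves", "kwargs": {
  "commands": [
    [12,0,7.5,-0.2,-0.05,0,0],
    [12,0,15,-0.7,-0.1,0,0],
    [12,0,22.4,-1.7,-0.15,0,0],
    [12,0,29.8,-3,-0.2,0,0],
    [12,0,37.1,-4.7,-0.25,0,0],
    [12,0,44.3,-6.7,-0.3,0,0],
    [12,0,51.4,-9.1,-0.35,0,0],
    [12,0,58.4,-11.8,-0.4,0,0],
    [12,0,58.4,-11.8,-0.4,0,0]
  ],
  "force": 50
}}

```text
clock: 14.2
tcp_pos: [0.54, 0.02, 0.0819]
orientation: [2.131, 0.191, -2.126]
contact_force: [2.4, 0.9, 4.1]
grip_width: 0.0209
```

```bash
python3 -c "
from h import *
goal([.54,.0,.08],-62.6)
o=r.get_obs(); d=o['tcp_pos'][:2]-[.5404,.0803]; print('chord',np.hypot(*d),'ang',2*np.arcsin(np.hypot(*d)/.3))
f=grab_frame('scene'); cv2.imwrite('pics/q.png',cv2.convertScaleAbs(cv2.resize(f['pixels'][150:290,210:370,::-1],None,fx=5,fy=4.2,interpolation=cv2.INTER_CUBIC),alpha=1.9,beta=20))"
```

```text
t 14.2 tcp [0.54   0.02   0.0819] yaw -79.78 F [2.4 0.9 4.1] w 20.9 q [ 0.06  0.47 -0.27  1.99  0.18  0.71 -1.71]
shift mm [ 1.8 19.6  3.5] rot [-0.2998 -0.0024 -0.0004]
chord 0.06034516182803358 ang 0.40506465242477774
```

View pics/q.png

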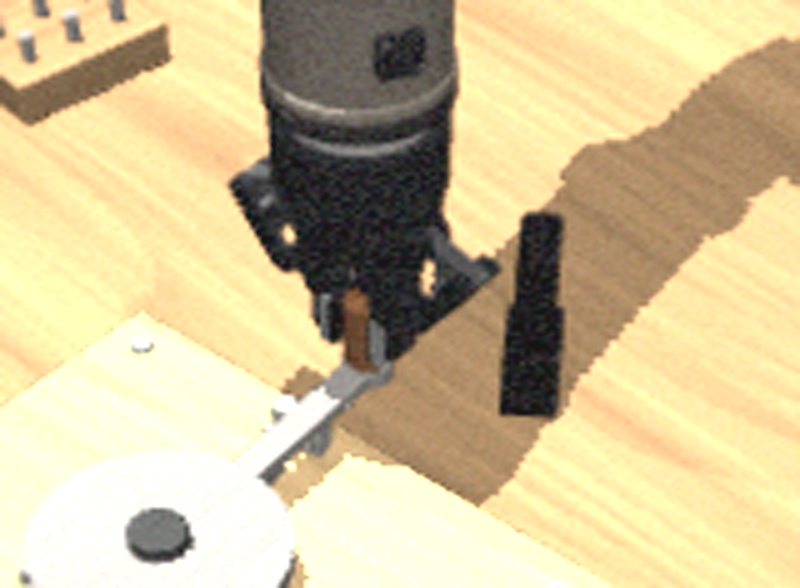

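The lever follows in the grip, turned about 0.40 rad, with the arm now over the empty rail at (300,410). Another 0.30 rad.

Emit:
{"fn": "apply_moves", "kwargs": {
  "commands": [
    [12,0,7.5,-0.2,-0.05,0,0],
    [12,0,15,-0.7,-0.1,0,0],
    [12,0,22.4,-1.7,-0.15,0,0],
    [12,0,29.8,-3,-0.2,0,0],
    [12,0,37.1,-4.7,-0.25,0,0],
    [12,0,44.3,-6.7,-0.3,0,0],
    [12,0,44.3,-6.7,-0.3,0,0],
    [12,0,44.3,-6.7,-0.3,0,0]
  ]
}}

```text
clock: 15.05
tcp_pos: [0.5545, -0.0206, 0.0819]
orientation: [1.958, 0.477, -1.952]
contact_force: [3.6, 5.0, 4.0]
grip_width: 0.0208
```

Run:
```python
from h import *
np.set_printoptions(precision=4,suppress=True)
goal([.554,-.022,.08],-62.6)
o=r.get_obs(); d=o['tcp_pos'][:2]-[.5404,.0803]; print('chord tcp',np.hypot(*d),'ang',2*np.arcsin(np.hypot(*d)/.3))
F={c:grab_frame(c) for c in("scene","top")}
f=F["scene"]; cv2.imwrite('pics/s.png',cv2.convertScaleAbs(cv2.resize(f['pixels'][170:300,200:350,::-1],None,fx=5.3,fy=4.6,interpolation=cv2.INTER_CUBIC),alpha=1.9,beta=20))
np.save("pics/scene2.npy",f,allow_pickle=True)
cv2.imwrite('pics/s2.png',cv2.convertScaleAbs(cv2.resize(f['pixels'],(800,600)),alpha=1.6,beta=10)[:,:,::-1])
# predicted lever line for candidate angles
piv=np.array([.686,.048])
for t in(.6,.7,.8):
    a=np.radians(167.3)+t; P=np.r_[piv+.15*np.array([np.cos(a),np.sin(a)]),.067]; print(t,P,proj(f,P), proj(f,np.r_[P[:2],.118]))
for c in F:
  for l in("knob","keeper_grip"): print(c,l,[(round(x["confidence"],2),np.round(np.array(x["point"])*[560,420],1).tolist()) for x in pinpoint(l,c)])
```

```text
t 15.05 tcp [ 0.5545 -0.0206  0.0819] yaw -62.62 F [3.6 5.  4. ] w 20.8 q [ 0.19  0.49 -0.33  1.95  0.23  0.73 -1.37]
shift mm [1.9 1.  1.1] rot [-0.0003 -0.003   0.0002]
chord tcp 0.10187036322658188 ang 0.692914877531492
0.6 [ 0.5466 -0.0074  0.067 ] [[272.1772 230.3557]] [[271.5747 215.7047]]
0.7 [ 0.5528 -0.021   0.067 ] [[266.3008 228.4545]] [[265.5069 213.793 ]]
0.8 [ 0.5604 -0.034   0.067 ] [[260.2252 227.0239]] [[259.2343 212.3565]]
scene knob [(0.67, [266.8, 220.6]), (0.56, [233.6, 133.0]), (0.38, [242.0, 277.6])]
scene keeper_grip [(0.97, [403.2, 304.7]), (0.43, [245.0, 292.4])]
top knob []
top keeper_grip [(0.83, [245.3, 236.2]), (0.57, [127.7, 221.4]), (0.56, [399.3, 164.9])]
```

View pics/s.png

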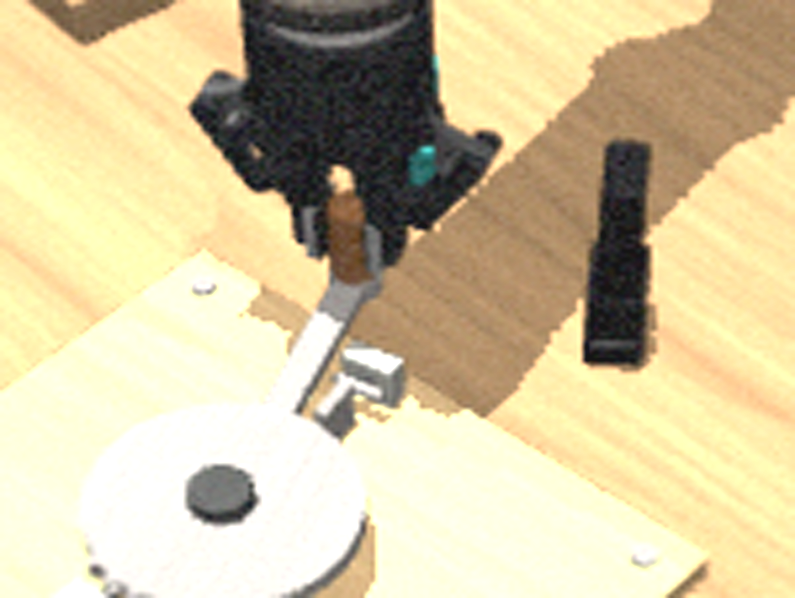

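View pics/s2.png

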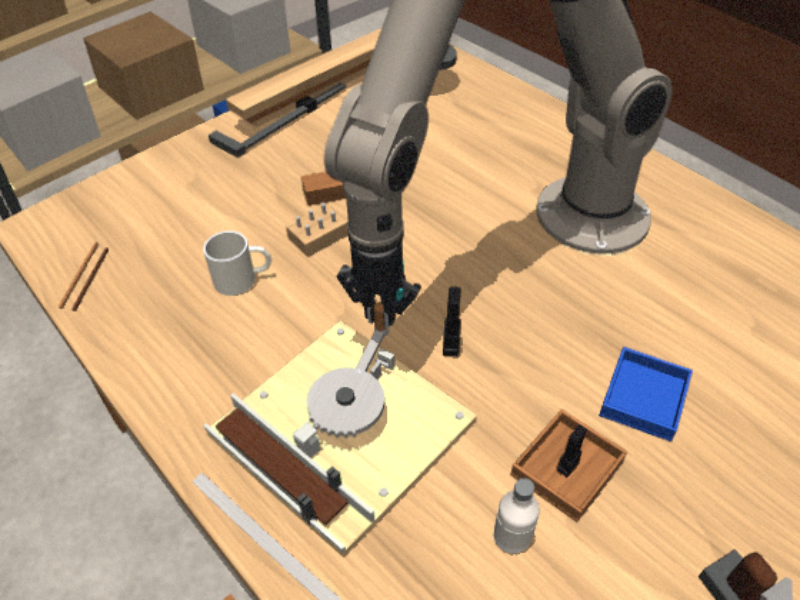

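The lever stands at about 0.69 rad (3.3 clicks) by the tool and 0.685 from the picture. The clip is upright in the wooden tray at (572,452), and the bottle, mug and offcut are where they were. I'll let it settle, then check once more.

Emit:
{"fn": "apply_moves", "kwargs": {
  "commands": [
    [12,0,0,0,0,0,0],
    [12,0,0,0,0,0,0],
    [12,0,0,0,0,0,0],
    [12,0,0,0,0,0,0],
    [12,0,0,0,0,0,0]
  ]
}}

```text
clock: 15.85
tcp_pos: [0.5545, -0.0205, 0.0819]
orientation: [1.958, 0.477, -1.952]
contact_force: [2.7, 5.0, 2.7]
grip_width: 0.0206
```

Run:
```python
from h import *
o=r.get_obs(); d=o['tcp_pos'][:2]-[.5404,.0803]; c=np.hypot(*d); print(o["clock"],'chord',c,'ang',2*np.arcsin(c/.3),o["contact_force"].round(1),o["grip_width"],np.abs(o["qvel"]).max())
if .095<c<.112 and o["grip_width"]>.018: print(r.hand_in())
```

```text
15.85 chord 0.10181099054466068 ang 0.6924940710114249 [2.7 5.  2.7] 0.020555124236360755 0.0012933764997060514
the job is handed in; nothing more can be done
None
```

I pulled the black keeper clip straight up off its rail and stood it, released, in the wooden tray. I then gripped the lever's knob, drew it anticlockwise about 0.69 rad, and handed in at 15.9 s while still holding it.

- **Lever:** the tool had moved 101.8 mm in a straight line, inside the 89–118 mm window. That is about 3.3 clicks, and the last picture gave about 0.685 rad.
- **Hold:** the fingers were 20.6 mm apart on the 22 mm knob at a 50 N grip setting. The arm was still, and the wrist felt about 5–6 N sideways.
- **Other things:** in the last picture the clip was upright in the tray, and the bottle, mug, offcut and look-alikes were where they started.
- **Weak spots:** the two cameras disagreed by 2–5 mm on positions such as the knob and the clip. In the final pose the top camera found no knob, so the lever angle rests on the tool pose and the scene view. I did not sense the clicks one by one.

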